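# Roll the bearings back up their rack behind the drop catch

## Task

The two ball bearings have been let out of their sloping rack and have rolled down to its lip; put them back. With the fingertips, push the ball lever over so that the catch stands up in the gutter again, then roll both bearings up the slope over the catch until the upper one meets the stop, so that the catch comes up behind them and they stay there when you let go. Only push the bearings, never lift them, and leave the things lying round the rack where they are.

Things in the scene. Friction and masses are not known exactly. Their poses are not given: they have to be found in the camera images.
- rack: the rack's plywood foot, 290 x 96 x 15 mm, fixed to the bench; origin at the centre of its underside, x towards the high end, z up. On it a steel gutter, 22 mm wide outside, 17 inside; its walls stand 13 mm and the low lip (3 mm thick, nothing beyond it) 7.5 mm above the gutter floor. A fingertip 15 to 22 mm above the floor clears lip, walls and raised catch and pushes a bearing near its middle
- gutter: the straight steel gutter, which climbs 10 degrees along its x axis. Origin: on the inner floor, mid-width, at the inner face of the low lip, 30 mm above the bench; x uphill along the floor, y left looking uphill, z square to the floor. The catch's pivot is at x = 140 mm, 14 mm below the floor. Bearings held by the catch have their centres at x = 166 and 208 mm, with 8 mm of play to the stop
- stop (a point): centre of the face of the rubber buffer on the end plate at the gutter's high end: gutter x = 237 mm, 21 mm above the floor; the end plate is 37 mm high
- catch (a joint): angle of the tumbling catch, rad. 0: on its stop, its dog standing 9 mm above the gutter floor (working); 1.95: tipped uphill, dog under the floor (start). The ball lever turns with it and weights it to either end: below about 1.2 it falls to 0 by itself; under 1 N moves it. A bearing rolling uphill tips the dog about 0.7 and it rises again behind; from uphill it cannot be pushed over
- catch_ball (a point): centre of the black 20 mm ball on the catch's lever. 42 mm from pivot to ball centre; it swings in an upright plane 34 mm left of the gutter's middle (gutter y = +34 mm). At the start the ball leans uphill; with the catch standing it leans downhill
- catch_tip (a point): centre of the dog's rounded tip (radius 3 mm)
- bearing_a_centre (a point): centre of one of two like steel ball bearings, 42 mm across and 15 mm wide, 60 to 90 g each, oiled, standing on edge like wheels in the gutter; at the start both have rolled down to the lip and touch one another. This one starts nearest the lip (gutter x about 21 mm)
- bearing_b_centre (a point): centre of the other of two like steel ball bearings, 42 mm across and 15 mm wide, 60 to 90 g each, oiled, standing on edge like wheels in the gutter; at the start both have rolled down to the lip and touch one another. This one starts uphill of the first (gutter x about 63 mm)
- bearing_a: the bearing nearest the lip; origin on its axis at one face, 7.5 mm from its centre
- bearing_b: the other bearing; origin on its axis at one face, 7.5 mm from its centre
- spark_plug: bystander: a spark plug lying on the bench, 66 mm long; origin at the centre of its underside
- bolt_m12: bystander: a bolt standing on its head, 69 mm high; origin at the centre of its underside
- marker: bystander: a marker pen lying on the bench, 135 mm long; origin at the centre of its underside
- tape_measure: bystander: a tape measure, 71 x 82 x 33 mm; origin at the centre of its underside
Things that resemble listed ones, but are neither listed nor needed, are in the scene too. What is shaped like the bearing_a but black or green is not meant.

How it is judged:
By the outcome, as a careful person would: the job done as asked, in the order asked, and still so for the second after the job is handed in, with the robot touching nothing.
It also fails if it takes over 46 s, if anything falls off the work surface, if the arm or the gripper's body presses on something with over 40 N, if the wrist force passes 120 N, or if a joint passes its speed limit or range.

## Robot

A 6-joint arm with a two-finger parallel gripper is mounted at the origin on the work surface; the furniture and walls round the work are solid. World frame = base frame: x ahead of the robot, y to its left, z up, the work surface at z = 0. Lengths are in m, angles in rad, forces in N, time in s.
With the tool pointing down it reaches from about 0.375 to 0.975 m from the base axis. Payload 3.8 kg.
Tool frame: the origin (TCP) lies midway between the tips of the shut fingers; the grasp point (between the pads) lies 19 mm behind it; z points along the fingers, y is the line along which they close (so a half turn about z gives the same grasp; the last joint's range is limited). The gripper opens to 85 mm and grips with 20 to 120 N. Pads are 22 mm wide; open, the fingers measure 114 mm over their backs; the gripper's body (76 mm by 85 mm) begins 54 mm behind the grasp point. The pads swing forward as they close: fully open they stand 13 mm farther back than shut.
Start: joints at [-1.161, 0.264, 1.604, -0, 1.274, -0.037], TCP at [0.292, -0.609, 0.231] pointing down, gripper open.
Joint ranges: [-2.63, 2.63], [-0.94, 2.18], [0.31, 2.57], [-1.31, 4.45], [0, 2.66], [-2.55, 2.55]. Speed limits (rad/s): [2.57, 2.57, 3.14, 3.14, 3.14, 3.14].

## Interface

Orientations are given as a rotation vector (axis times angle).
In Python, from workcell import bot, cams gives the robot as it stands.
- The arm moves only by the tool play_rows, never from a script. Its argument "rows" is a list of rows, each a list of 2 entries, a list of its own where there are three numbers: the shift along the tool's x, y, z scaled (see below), then the turn, a rotation vector about the tool's x, y, z scaled (see below). A call has 1 to 20 rows; each row is the pose to reach, as a shift and turn from the pose commanded when the call began, along the tool's axes at that moment; what a row does not reach only later rows make up. The controller multiplies each number of a shift by 250 mm and each number of a turn by 45 degrees. A row lasts 1/12 s, in which the tool goes at most 41.7 mm and 7.16 degrees, less where a joint would pass 70% of its speed; a pose out of reach is approached as far as the arm can. A call with a number of a shift or a turn outside -1 to 1 is refused whole. A call with a gripper value outside its range is refused whole. "claw" is the opening, from -1 (shut) to 1 (fully open), set as the call begins (left out, the last holds). The fingers move at their own pace and stop on an object; "newtons" is the grip in N (left out, the last holds). Time passes only in rows, so rows that repeat a pose let the fingers close. It gives the time, the measured TCP pose, the force, the opening and the grip force at its end, in the units of the state.
- bot.read_state(): the state, without advancing time (a new reading comes with each control period).
- cams.read_camera(name): name is "side" or "top"; returns a dict with "image" (384x512x3 uint8, red, green, blue), "K" (3x3 intrinsics, pixels), "k1" (the pictures are not rectified: a ray, as slopes to the right and down, at radius r is drawn at 1 + k1 r^2 times it, then the intrinsics apply), "T" (4x4, takes a point from camera to world coordinates). Camera axes: x right, y down, z forward; pixel columns grow to the right and rows downward; lengths in m; the calibration is good to about 2 mm. A picture is of the moment at which its call begins. There is no depth.
- bot.finish_job(): hands the job in; it is judged then, once.
The state is a dict: "time": time; "q": joint angles; "joint_vel": joint speeds; "joint_torque": joint torques, N m; "tool_pos": TCP position; "tcp_rot": TCP orientation; "wrist_force": force on the tool from outside, world axes, zero at the start; "torque": the same for the moment, N m; "width": opening from 0.0 (shut) to 1.0 (fully open); "grip_force": force on a finger pad.
Only numpy, scipy, OpenCV 4.12 (cv2) and the standard library are available. Lean on these libraries where they do the work, as an engineer would, in place of code of your own. Each camera call takes 0.05 s, during which the arm holds its last target. There are 200 camera calls.

## Working session

There is one attempt and no reset: what is moved stays moved. The work goes in short steps, Python scripts to look and compute and a tool call to move; the robot and the scene stay as the last step left them, time stands still between calls to the robot, and variables do not carry over. Pictures are saved under pics/ and viewed, at most 10 in all, crops included, and the job is handed in when it is done.

Besides the shell and the picture viewer there is one more tool, called as a command line: name --argument value ..., lists and objects as JSON in quotes. play_rows: Moves the arm, as the interface text tells. Its arguments: {"type":"object","properties":{"rows":{"type":"array","items":{"type":"array"}},"claw":{"type":"number"},"newtons":{"type":"number"}},"required":["rows"]}

```bash
mkdir -p pics; python3 - <<'E'
from workcell import bot, cams
import cv2,pickle
s=bot.read_state();print({k:s[k] for k in('time','tool_pos','tcp_rot','width')})
for n in('side','top'):
    c=cams.read_camera(n);pickle.dump(c,open(n+'0.pkl','wb'));cv2.imwrite(f'pics/{n}0.png',cv2.resize(c['image'][:,:,::-1],(800,600),interpolation=cv2.INTER_CUBIC));print(n,c['K'],c['k1'],c['T'])
E
```

```text
{'time': 0.0, 'tool_pos': array([ 0.29135194, -0.60805252,  0.22996056]), 'tcp_rot': array([-3.06136547e+00, -6.95529887e-01,  6.69458629e-04]), 'width': 1.0031267208450478}
side [[441.74654963   0.         263.07469109]
 [  0.         441.74654963 197.13190167]
 [  0.           0.           1.        ]] -0.029975536336214494 [[ 0.9957571  -0.04050554  0.08262625  0.39159621]
 [-0.09155856 -0.52597995  0.84555433 -0.78307079]
 [ 0.00921011 -0.84953187 -0.52745689  0.58603195]
 [ 0.          0.          0.          1.        ]]
top [[392.16746015   0.         254.61458088]
 [  0.         392.16746015 192.56842121]
 [  0.           0.           1.        ]] -0.08582220981999492 [[ 0.0028737  -0.98480728  0.17362707  0.30085166]
 [-0.99992159 -0.00494609 -0.01150437 -0.00663573]
 [ 0.01218836 -0.17358039 -0.98474428  1.07683418]
 [ 0.          0.          0.          1.        ]]
```

View pics/side0.png

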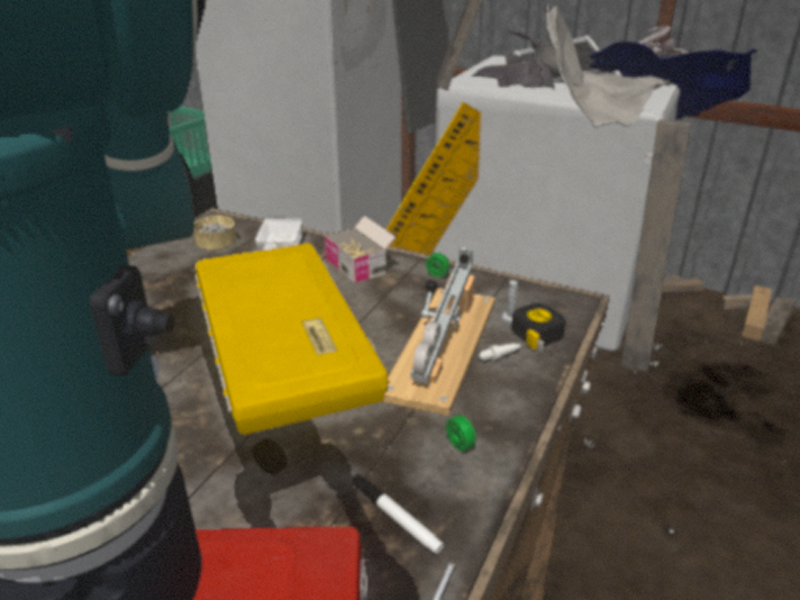

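View pics/top0.png

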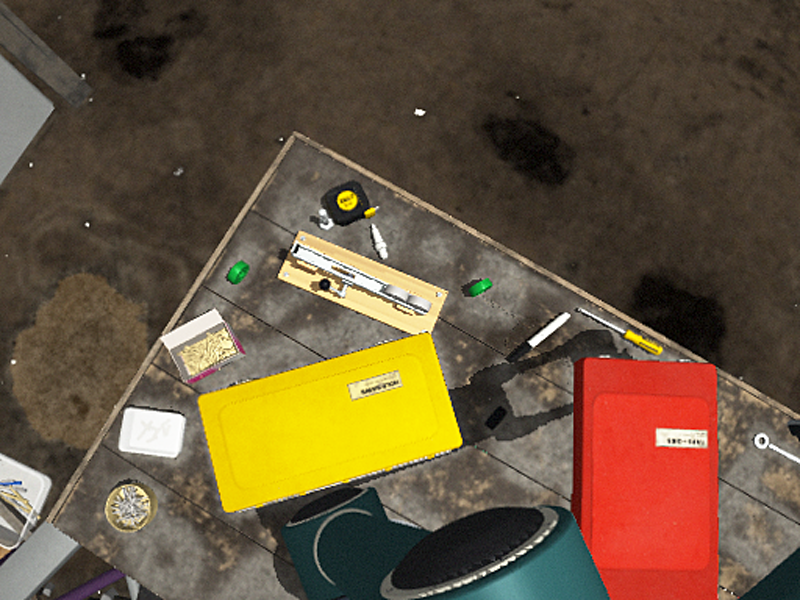

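The side view shows the rack around (440,340), with the low end nearest the camera. In the top view it runs from about (290,250), the high end, to (440,310), with the black ball at (325,285). I'll crop both for accuracy.

```bash
python3 - <<'E'
import cv2,pickle
t=pickle.load(open('top0.pkl','rb'))['image'][140:220,170:293,::-1]
s=pickle.load(open('side0.pkl','rb'))['image'][150:270,235:325,::-1]
cv2.imwrite('pics/tc.png',cv2.resize(t,None,fx=6.5,fy=6.5,interpolation=cv2.INTER_CUBIC))
cv2.imwrite('pics/sc.png',cv2.resize(s,None,fx=5,fy=5,interpolation=cv2.INTER_CUBIC))
E
```

```text
(no output)
```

View pics/tc.png

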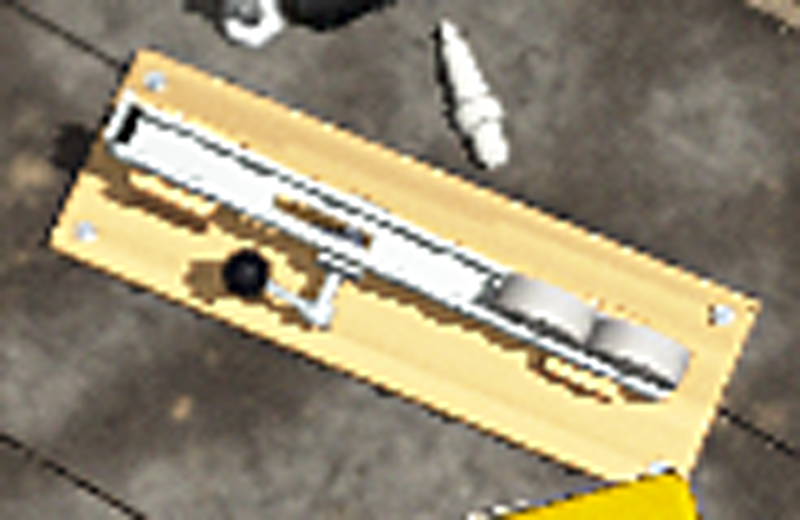

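View pics/sc.png

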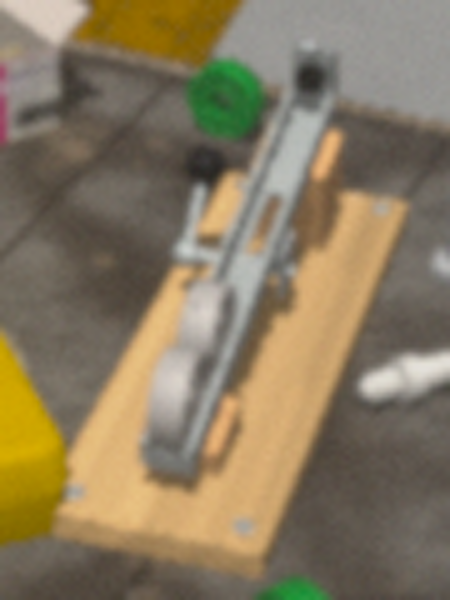

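The crops show the foot corners, the buffer (top crop 127,125; side crop 311,77), the ball (245,273; 205,163), the lip and the bearings. I'll fit the gutter pose from these.

```bash
cat > h.py <<'E'
import numpy as np,cv2,pickle
from scipy.optimize import least_squares
from scipy.spatial.transform import Rotation as R
def proj(c,P):
    T=np.linalg.inv(c['T']);p=T[:3,:3]@np.asarray(P)+T[:3,3];s=p[:2]/p[2];s=s*(1+c['k1']*(s@s))
    return c['K'][:2,:2]@s+c['K'][:2,2]
def gut(p):  # p=[x,y,yaw]
    return R.from_euler('ZY',[p[2],-np.radians(10)]).as_matrix(),np.array([p[0],p[1],.03])
E
cat > fit.py <<'E'
from h import *
t=pickle.load(open('top0.pkl','rb'));s=pickle.load(open('side0.pkl','rb'))
tp=lambda x,y:np.array([(x+.5)/6.5-.5+170,(y+.5)/6.5-.5+140])
sp=lambda x,y:np.array([(x+.5)/5-.5+235,(y+.5)/5-.5+150])
F=[(t,tp(142,50),(.145,-.048,.015)),(t,tp(760,300),(.145*-1,-.048,.015)),(t,tp(50,243),(.145,.048,.015)),
(s,sp(408,203),(.145,-.048,.015)),(s,sp(263,553),(-.145,-.048,.015)),(s,sp(55,520),(-.145,.048,.015))]
G=[(t,tp(127,125),(.237,0,.021)),(s,sp(311,77),(.237,0,.021)),
(s,sp(143,442),(-.003,.011,.0075)),(s,sp(197,463),(-.003,-.011,.0075))]
B=[(t,tp(245,273)),(s,sp(205,163))]
def res(p,full=False):
    M,o=gut(p);Z=R.from_euler('z',p[2]).as_matrix();fo=o*[1,1,0]-Z@[p[3],p[4],0]
    r=[proj(c,fo+Z@np.array(q))-u for c,u,q in F]+[proj(c,o+M@np.array(q))-u for c,u,q in G]
    b=o+M@np.array([.14+.042*np.sin(p[5]),.034,-.014+.042*np.cos(p[5])])
    r+=[proj(c,b)-u for c,u in B]
    return (r,b,fo) if full else np.ravel(r)
f=least_squares(res,[.57,0,.4+1.0,-.12,0,.9],loss='soft_l1')
print(f.x,f.cost);r,b,fo=res(f.x,True);print(np.round(r,1));print('ball',b,'foot',fo,'yawdeg',np.degrees(f.x[2]))
M,o=gut(f.x);np.save('g.npy',f.x)
for n,q in dict(a=(.021,0,.021),b=(.063,0,.021),stop=(.237,0,.021),mid=(.14,.034,-.014)).items(): print(n,o+M@np.array(q))
for q in[(.021,0,.042),(.063,0,.042),(.021,0,.021)]:
  u,v=proj(t,o+M@np.array(q)),proj(s,o+M@np.array(q));print((u+.5-[170,140])*6.5-.5,(v+.5-[235,150])*5-.5)
E
python3 fit.py
```

```text
[ 4.75507818e-01 -6.28654609e-02  1.18306025e+00 -1.14193743e-01
  4.12972470e-04  8.94000944e-01] 6.841844333089222
[[ 0.1 -0.6]
 [ 0.9 -0.3]
 [ 0.1  0.5]
 [-0.  -0.8]
 [ 0.8  0.2]
 [-3.1 -2.4]
 [ 0.8  0.1]
 [-0.5 -0.2]
 [ 0.3  0.5]
 [-0.2 -1.7]
 [ 0.  -0.4]
 [ 0.  -0.3]]
ball [0.50754445 0.10550153 0.07211401] foot [0.51906605 0.04269524 0.        ] yawdeg 67.78435932030757
a [ 0.4819484  -0.04709561  0.05432757]
b [ 0.49758707 -0.00880409  0.0616208 ]
stop [0.56237587 0.14983222 0.09183558]
mid [0.49707982 0.07987874 0.04052344]
[633.19266447 337.25192323] [183.80110619 349.01522498]
[537.61072782 294.81547096] [211.40398051 281.11932286]
[622.71015118 342.82980831] [185.28604994 385.4941882 ]
```

```bash
cat >> h.py <<'E'
def rel(q,sgn=None,k=1):
    """shift & turn in move units to gutter-frame TCP q (mm), tool square to gutter, tool x = sgn*gutter x"""
    from workcell import bot
    s=bot.read_state();p=np.load('g.npy');M,o=gut(p);Q=R.from_rotvec(s['tcp_rot']);t0=s['tool_pos']
    W=o+M@(np.array(q)/1000)
    for sg in ([sgn] if sgn else [1,-1]):
        G=R.from_matrix(np.c_[sg*M[:,0],-sg*M[:,1],-M[:,2]])
        d=Q.inv().apply(W-t0)/.25;w=(Q.inv()*G).as_rotvec()/np.radians(45)
        print(sg,'shift',np.round(d,3),'turn',np.round(w,3))
    print('t',round(s['time'],2),'gutter mm',np.round(M.T@(t0-o)*1000,1),'F',np.round(s['wrist_force'],1),'w',s['width'],'q',np.round(s['q'],2),'world',np.round(W,3))
E
python3 - <<'E'
from h import *
rel([205,36,90]);
from workcell import bot
print(R.from_rotvec(bot.read_state()['tcp_rot']).as_matrix().round(2))
# yellow box near corner
t=pickle.load(open('top0.pkl','rb'));s=pickle.load(open('side0.pkl','rb'))
k=.64
f=least_squares(lambda P:np.r_[proj(t,P)-np.array([430,335])*k,proj(s,P)-np.array([386,375])*k],[.45,-.05,.05]);print(f.x,f.fun)
E
```

```text
1 shift [ 2.062 -2.255  0.308] turn [ 0.079  0.211 -0.935]
-1 shift [ 2.062 -2.255  0.308] turn [ 0.266 -0.1    3.053]
t 0.1 gutter mm [-530.9  -35.7  296.8] F [-0.1  0.6 -0.4] w 1.0004365906341839 q [-1.16  0.26  1.61 -0.    1.27 -0.04] world [0.513 0.123 0.154]
[[ 0.9   0.43 -0.  ]
 [ 0.43 -0.9   0.  ]
 [ 0.   -0.   -1.  ]]
[ 0.42767792 -0.07342741  0.04296382] [-0.04285837 -1.160666   -0.86890934  0.14377957]
```

play_rows --rows '[[[0.2, -0.2, -0.1], [0.02, 0.05, -0.2]], [[0.5, -0.5, -0.1], [0.04, 0.1, -0.5]], [[0.9, -0.95, -0.1], [0.08, 0.21, -0.93]], [[0.9, -0.95, -0.1], [0.08, 0.21, -0.93]], [[0.9, -0.95, -0.1], [0.08, 0.21, -0.93]], [[0.9, -0.95, -0.1], [0.08, 0.21, -0.93]], [[0.9, -0.95, -0.1], [0.08, 0.21, -0.93]], [[0.9, -0.95, -0.1], [0.08, 0.21, -0.93]], [[0.9, -0.95, -0.1], [0.08, 0.21, -0.93]], [[0.9, -0.95, -0.1], [0.08, 0.21, -0.93]], [[0.9, -0.95, -0.1], [0.08, 0.21, -0.93]], [[0.9, -0.95, -0.1], [0.08, 0.21, -0.93]]]' --claw -1 --newtons 20

```text
time: 1.1
tool_pos: [0.3917, -0.2982, 0.2561]
tcp_rot: [-2.526, -1.688, -0.218]
wrist_force: [-0.2, -1.1, 0.1]
width: 0.0
grip_force: 0.0
```

```bash
python3 -c "
from h import *
rel([205,36,90],1)"
```

```text
1 shift [ 1.647 -0.198  0.7  ] turn [ 0.001  0.003 -0.006]
t 1.1 gutter mm [-206.5  -11.4  266. ] F [-0.2 -1.1  0.1] w 7.573717876048114e-06 q [-0.81 -0.06  1.92  0.16  1.35 -0.46] world [0.513 0.123 0.154]
```

play_rows --rows '[[[0.95, -0.1, 0.3], [0, 0, 0]], [[0.95, -0.1, 0.3], [0, 0, 0]], [[0.95, -0.1, 0.3], [0, 0, 0]], [[0.95, -0.1, 0.3], [0, 0, 0]], [[0.95, -0.1, 0.3], [0, 0, 0]], [[0.95, -0.1, 0.3], [0, 0, 0]], [[0.95, -0.1, 0.3], [0, 0, 0]], [[0.95, -0.1, 0.3], [0, 0, 0]]]'

```text
time: 1.77
tool_pos: [0.4632, -0.0587, 0.2226]
tcp_rot: [-2.522, -1.693, -0.217]
wrist_force: [0.4, 0.2, 0.8]
width: 0.001
grip_force: 0.0
```

play_rows --rows '[[[0.7, -0.1, 0.2], [0, 0, 0]], [[0.7, -0.1, 0.2], [0, 0, 0]], [[0.7, -0.1, 0.2], [0, 0, 0]], [[0.7, -0.1, 0.2], [0, 0, 0]], [[0.7, -0.1, 0.2], [0, 0, 0]], [[0.7, -0.1, 0.3], [0, 0, 0]], [[0.7, -0.1, 0.4], [0, 0, 0]], [[0.7, -0.1, 0.4], [0, 0, 0]], [[0.7, -0.1, 0.4], [0, 0, 0]], [[0.7, -0.1, 0.4], [0, 0, 0]]]'

```text
time: 2.6
tool_pos: [0.5135, 0.1234, 0.1556]
tcp_rot: [-2.528, -1.686, -0.22]
wrist_force: [-0.3, 0.8, 0.5]
width: 0.002
grip_force: 0.0
```

```bash
python3 - <<'E'
from h import *
rel([203,36,6],1)
from workcell import cams
t=cams.read_camera('top')['image'][110:230,160:293,::-1]
s=cams.read_camera('side')['image'][120:260,225:325,::-1]
a=cv2.resize(t,None,fx=3.3,fy=3.3,interpolation=cv2.INTER_CUBIC);b=cv2.resize(s,None,fx=3.3,fy=3.3,interpolation=cv2.INTER_CUBIC)
o=np.zeros((max(len(a),len(b)),a.shape[1]+b.shape[1],3),np.uint8);o[:len(a),:a.shape[1]]=a;o[:len(b),a.shape[1]:]=b
cv2.imwrite('pics/p1.png',o);print(o.shape)
E
```

```text
1 shift [-0.011 -0.003  0.341] turn [ 0.003  0.002 -0.008]
t 2.6 gutter mm [205.8  35.3  91.2] F [-0.3  0.8  0.5] w 0.002126044933349941 q [ 0.09 -0.01  2.07  0.18  1.01  0.39] world [0.517 0.135 0.071]
(462, 769, 3)
```

View pics/p1.png

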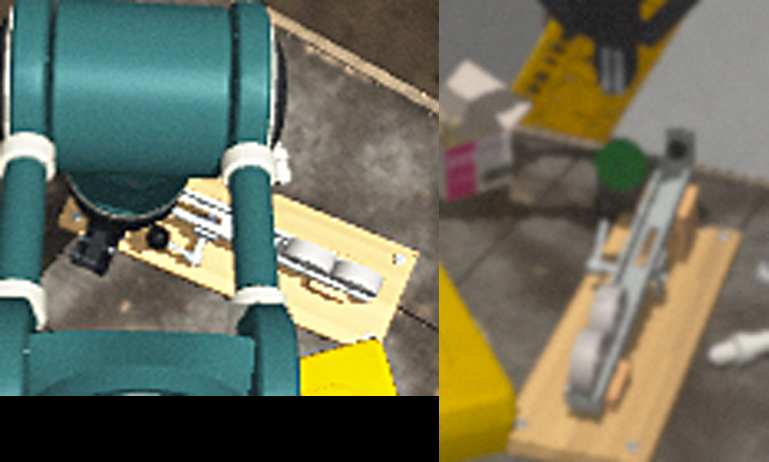

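The tool hangs uphill of the black ball (top part, 158,237), with the fingertips at (612,85) in the side part, and nothing has been disturbed. Next I lower it and sweep downhill.

play_rows --rows '[[[-0.01, 0, 0.1], [0, 0, 0]], [[-0.01, 0, 0.2], [0, 0, 0]], [[-0.01, 0, 0.27], [0, 0, 0]], [[-0.01, 0, 0.31], [0, 0, 0]], [[-0.01, 0, 0.34], [0, 0, 0]], [[-0.01, 0, 0.34], [0, 0, 0]], [[-0.01, 0, 0.34], [0, 0, 0]]]'

```text
time: 3.28
tool_pos: [0.5178, 0.1362, 0.0714]
tcp_rot: [-2.526, -1.689, -0.22]
wrist_force: [-0.8, -0.1, 0.1]
width: 0.001
grip_force: 0.0
```

play_rows --rows '[[[-0.02, 0, 0], [0, 0, 0]], [[-0.04, 0, 0], [0, 0, 0]], [[-0.06, 0, 0], [0, 0, 0]], [[-0.08, 0, 0], [0, 0, 0]], [[-0.1, 0, 0], [0, 0, 0]], [[-0.12, 0, 0], [0, 0, 0]], [[-0.14, 0, 0], [0, 0, 0]], [[-0.16, 0, 0], [0, 0, 0]], [[-0.17, 0, 0], [0, 0, 0]], [[-0.17, 0, 0], [0, 0, 0]], [[-0.17, 0, 0], [0, 0, 0]]]'

```text
time: 4.2
tool_pos: [0.501, 0.0974, 0.0631]
tcp_rot: [-2.526, -1.689, -0.219]
wrist_force: [-0.4, -0.8, 0.8]
width: -0.003
grip_force: 0.0
```

```bash
python3 - <<'E'
from h import *
rel([157,36,6],1)
from workcell import cams
s=cams.read_camera('side')['image'][120:260,225:325,::-1]
cv2.imwrite('pics/p2.png',cv2.resize(s,None,fx=4,fy=4,interpolation=cv2.INTER_CUBIC))
E
```

```text
1 shift [-0.018  0.004 -0.003] turn [ 0.001  0.003 -0.006]
t 4.2 gutter mm [161.4  37.    5.2] F [-0.4 -0.8  0.8] w -0.0027767547609503715 q [0.04 0.08 2.17 0.21 0.83 0.29] world [0.5   0.093 0.063]
```

View pics/p2.png

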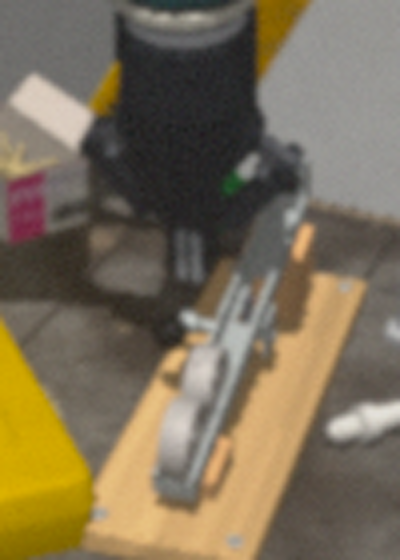

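The ball now lies downhill (170,330), so the catch is over. I'll lift, travel to the low end and come down behind bearing a.

play_rows --rows '[[[0, 0, -0.15], [0, 0, 0]], [[0, 0, -0.34], [0, 0, 0]], [[0, 0, -0.34], [0, 0, 0]], [[-0.1, 0.05, -0.34], [0, 0, 0]], [[-0.75, 0.148, -0.34], [0, 0, 0]], [[-0.75, 0.148, -0.34], [0, 0, 0]], [[-0.75, 0.148, -0.34], [0, 0, 0]], [[-0.75, 0.148, -0.34], [0, 0, 0]], [[-0.75, 0.148, -0.34], [0, 0, 0]], [[-0.75, 0.148, -0.34], [0, 0, 0]], [[-0.75, 0.148, -0.34], [0, 0, 0]], [[-0.75, 0.148, -0.34], [0, 0, 0]]]'

```text
time: 5.25
tool_pos: [0.4597, -0.0998, 0.1151]
tcp_rot: [-2.524, -1.691, -0.22]
wrist_force: [0.5, 0.6, 0.8]
width: -0.002
grip_force: 0.0
```

```bash
python3 - <<'E'
from h import *
rel([-25,0,18],1)
from workcell import cams
a=cams.read_camera('top')['image'][110:230,160:293,::-1]
b=cams.read_camera('side')['image'][120:270,225:325,::-1]
a=cv2.resize(a,None,fx=3.3,fy=3.3,interpolation=cv2.INTER_CUBIC);b=cv2.resize(b,None,fx=3.5,fy=3.5,interpolation=cv2.INTER_CUBIC)
o=np.zeros((max(len(a),len(b)),a.shape[1]+b.shape[1],3),np.uint8);o[:len(a),:a.shape[1]]=a;o[:len(b),a.shape[1]:]=b
cv2.imwrite('pics/p3.png',o)
E
```

```text
1 shift [-0.     0.002  0.291] turn [ 0.002  0.002 -0.003]
t 5.25 gutter mm [-24.8   0.7  90.8] F [0.5 0.6 0.8] w -0.0017464628190998828 q [-0.39 -0.03  2.17  0.2   1.01 -0.11] world [ 0.465 -0.089  0.043]
```

View pics/p3.png

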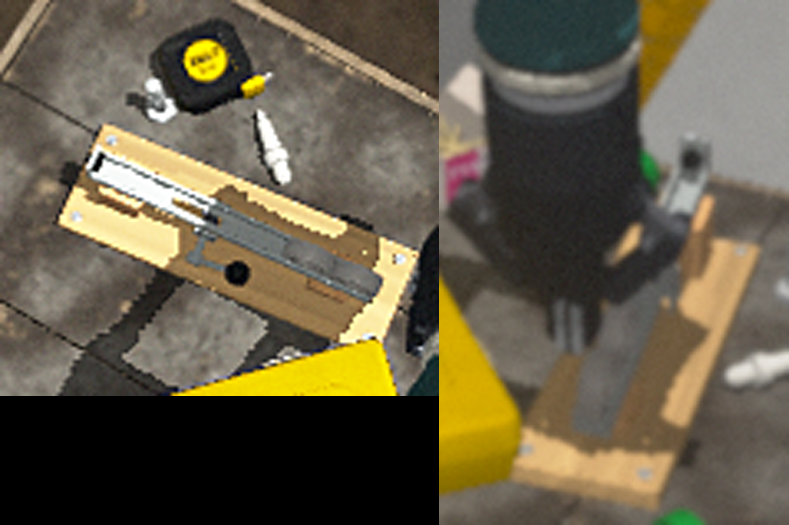

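The ball lies downhill at (237,272), both bearings are still at the lip, and nothing else has been disturbed. Next I go down and push.

play_rows --rows '[[[0, 0, 0.1], [0, 0, 0]], [[0, 0, 0.18], [0, 0, 0]], [[0, 0, 0.24], [0, 0, 0]], [[0, 0, 0.27], [0, 0, 0]], [[0, 0, 0.29], [0, 0, 0]], [[0, 0, 0.29], [0, 0, 0]], [[0, 0, 0.29], [0, 0, 0]], [[0.02, 0, 0.29], [0, 0, 0]], [[0.04, 0, 0.29], [0, 0, 0]], [[0.06, 0, 0.29], [0, 0, 0]], [[0.08, 0, 0.29], [0, 0, 0]], [[0.1, 0, 0.29], [0, 0, 0]], [[0.12, 0, 0.29], [0, 0, 0]], [[0.14, 0, 0.29], [0, 0, 0]], [[0.16, 0, 0.29], [0, 0, 0]], [[0.18, 0, 0.29], [0, 0, 0]], [[0.2, 0, 0.29], [0, 0, 0]], [[0.2, 0, 0.29], [0, 0, 0]]]'

```text
time: 6.85
tool_pos: [0.4832, -0.0429, 0.0522]
tcp_rot: [-2.525, -1.69, -0.22]
wrist_force: [0.1, -0.4, -1.2]
width: 0.001
grip_force: 0.3
```

```bash
python3 - <<'E'
from h import *
rel([141,0,18],1)
from workcell import cams
b=cams.read_camera('side')['image'][120:270,225:325,::-1]
cv2.imwrite('pics/p4.png',cv2.resize(b,None,fx=4,fy=4,interpolation=cv2.INTER_CUBIC))
E
```

```text
1 shift [ 0.464  0.    -0.   ] turn [ 0.002  0.002 -0.004]
t 6.85 gutter mm [24.9  0.4 18.1] F [ 0.1 -0.4 -1.2] w 0.001299273109744176 q [-0.26  0.08  2.2   0.23  0.86 -0.02] world [0.527 0.063 0.072]
```

View pics/p4.png

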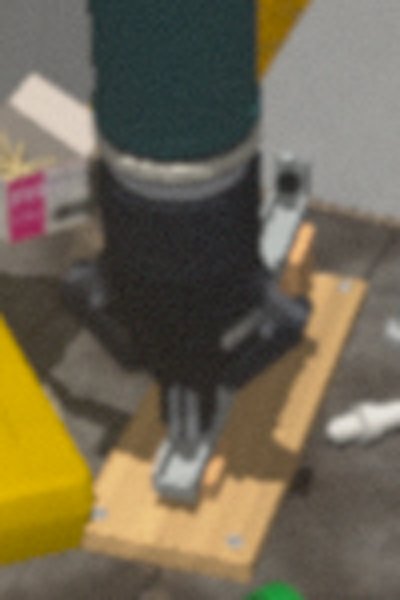

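The fingers are centred over the gutter at (188,420), with the bearings ahead of them. I keep pushing.

play_rows --rows '[[[0.02, 0, 0], [0, 0, 0]], [[0.04, 0, 0], [0, 0, 0]], [[0.06, 0, 0], [0, 0, 0]], [[0.08, 0, 0], [0, 0, 0]], [[0.1, 0, 0], [0, 0, 0]], [[0.12, 0, 0], [0, 0, 0]], [[0.14, 0, 0], [0, 0, 0]], [[0.16, 0, 0], [0, 0, 0]], [[0.18, 0, 0], [0, 0, 0]], [[0.2, 0, 0], [0, 0, 0]], [[0.22, 0, 0], [0, 0, 0]], [[0.24, 0, 0], [0, 0, 0]], [[0.26, 0, 0], [0, 0, 0]], [[0.28, 0, 0], [0, 0, 0]], [[0.3, 0, 0], [0, 0, 0]], [[0.32, 0, 0], [0, 0, 0]], [[0.34, 0, 0], [0, 0, 0]], [[0.36, 0, 0], [0, 0, 0]], [[0.36, 0, 0], [0, 0, 0]]]'

```text
time: 8.48
tool_pos: [0.5172, 0.0391, 0.0677]
tcp_rot: [-2.525, -1.69, -0.22]
wrist_force: [1.0, -1.1, 0.3]
width: 0.003
grip_force: 0.1
```

play_rows --rows '[[[0.015, 0, 0], [0, 0, 0]], [[0.03, 0, 0], [0, 0, 0]], [[0.045, 0, 0], [0, 0, 0]], [[0.06, 0, 0], [0, 0, 0]], [[0.07, 0, 0], [0, 0, 0]], [[0.08, 0, 0], [0, 0, 0]], [[0.09, 0, 0], [0, 0, 0]], [[0.1, 0, 0], [0, 0, 0]], [[0.1, 0, 0], [0, 0, 0]], [[0.1, 0, 0], [0, 0, 0]]]'

```text
time: 9.32
tool_pos: [0.526, 0.0612, 0.0717]
tcp_rot: [-2.525, -1.689, -0.219]
wrist_force: [0.3, -0.1, -0.9]
width: 0.002
grip_force: 0.1
```

```bash
python3 - <<'E'
from h import *
rel([142,0,18],1)
from workcell import cams
a=cams.read_camera('top')['image'][130:220,160:293,::-1]
b=cams.read_camera('side')['image'][140:260,245:325,::-1]
a=cv2.resize(a,None,fx=3.3,fy=3.3,interpolation=cv2.INTER_CUBIC);b=cv2.resize(b,None,fx=4.4,fy=4.4,interpolation=cv2.INTER_CUBIC)
o=np.zeros((max(len(a),len(b)),a.shape[1]+b.shape[1],3),np.uint8);o[:len(a),:a.shape[1]]=a;o[:len(b),a.shape[1]:]=b
cv2.imwrite('pics/p5.png',o);print(o.shape)
E
```

```text
1 shift [ 0.012  0.    -0.001] turn [ 0.001  0.002 -0.005]
t 9.32 gutter mm [1.391e+02 1.000e-01 1.780e+01] F [ 0.3 -0.1 -0.9] w 0.0023574022249366116 q [-0.04  0.11  2.12  0.21  0.87  0.22] world [0.527 0.064 0.072]
(528, 791, 3)
```

View pics/p5.png

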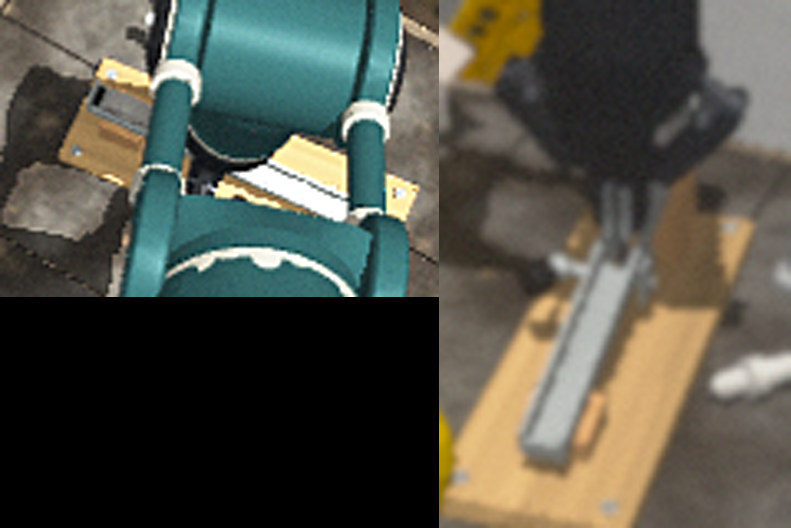

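The gutter is empty below the fingers, and the ball at (545,275) is still downhill. I creep on until the stop is felt.

play_rows --rows '[[[0.004, 0, 0], [0, 0, 0]], [[0.008, 0, 0], [0, 0, 0]], [[0.012, 0, 0], [0, 0, 0]], [[0.012, 0, 0], [0, 0, 0]], [[0.012, 0, 0], [0, 0, 0]]]'

```text
time: 9.83
tool_pos: [0.5266, 0.0629, 0.0718]
tcp_rot: [-2.526, -1.69, -0.216]
wrist_force: [-2.1, -5.3, 0.1]
width: 0.005
grip_force: 2.4
```

play_rows --rows '[[[0.004, 0, 0], [0, 0, 0]], [[0.006, 0, 0], [0, 0, 0]], [[0.006, 0, 0], [0, 0, 0]]]'

```text
time: 10.08
tool_pos: [0.5266, 0.0631, 0.0717]
tcp_rot: [-2.526, -1.692, -0.213]
wrist_force: [-2.7, -9.7, 0.7]
width: -0.003
grip_force: 5.0
```

The stop is met (about 10 N). I back off gently, lift clear and look.

play_rows --rows '[[[-0.006, 0, 0], [0, 0, 0]], [[-0.012, 0, 0], [0, 0, 0]], [[-0.018, 0, 0], [0, 0, 0]], [[-0.024, 0, 0], [0, 0, 0]], [[-0.03, 0, 0], [0, 0, 0]], [[-0.036, 0, 0], [0, 0, 0]], [[-0.042, 0, 0], [0, 0, 0]], [[-0.05, 0, 0], [0, 0, 0]], [[-0.07, 0, 0], [0, 0, 0]], [[-0.1, 0, 0], [0, 0, 0]], [[-0.12, 0, 0], [0, 0, 0]], [[-0.12, 0, 0], [0, 0, 0]], [[-0.12, 0, -0.1], [0, 0, 0]], [[-0.12, 0, -0.25], [0, 0, 0]], [[-0.12, 0, -0.4], [0, 0, 0]], [[-0.4, 0, -0.45], [0, 0, 0]], [[-0.7, 0, -0.45], [0, 0, 0]], [[-0.9, 0, -0.45], [0, 0, 0]], [[-0.9, 0, -0.45], [0, 0, 0]], [[-0.9, 0, -0.45], [0, 0, 0]]]'

```text
time: 11.75
tool_pos: [0.4341, -0.16, 0.1445]
tcp_rot: [-2.527, -1.689, -0.218]
wrist_force: [0.5, 0.7, 0.4]
width: -0.0
grip_force: 0.0
```

```bash
python3 - <<'E'
from h import *
rel([-100,0,120],1)
from workcell import cams
a=cams.read_camera('top')['image'][130:220,160:293,::-1]
b=cams.read_camera('side')['image'][140:260,245:325,::-1]
a=cv2.resize(a,None,fx=3.5,fy=3.5,interpolation=cv2.INTER_CUBIC);b=cv2.resize(b,None,fx=4,fy=4,interpolation=cv2.INTER_CUBIC)
o=np.zeros((max(len(a),len(b)),a.shape[1]+b.shape[1],3),np.uint8);o[:len(a),:a.shape[1]]=a;o[:len(b),a.shape[1]:]=b
cv2.imwrite('pics/p6.png',o)
E
```

```text
1 shift [-0.063  0.006  0.045] turn [ 0.002  0.004 -0.006]
t 11.75 gutter mm [-84.1   1.5 131.1] F [0.5 0.7 0.4] w -0.0002041222367784292 q [-0.54 -0.06  2.14  0.19  1.1  -0.23] world [ 0.43  -0.173  0.131]
```

View pics/p6.png

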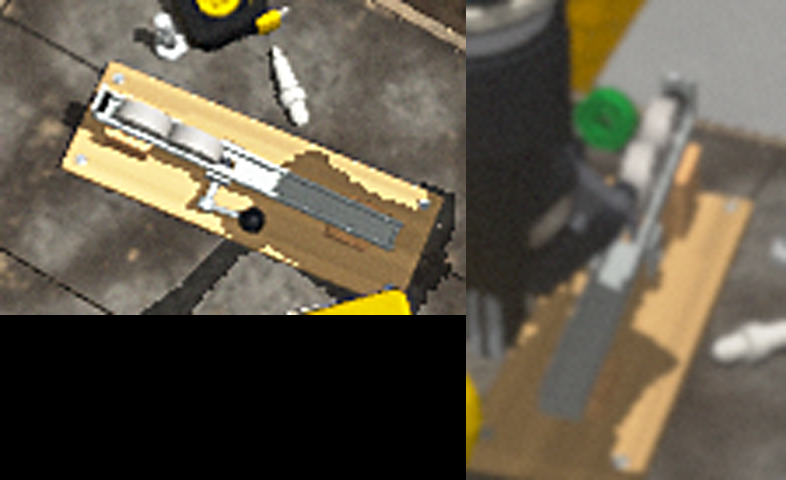

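Both bearings sit against the catch near the high end (top part: 145,115 and 197,140). The lever ball is downhill at (250,219), the robot is clear and the bystanders haven't moved.

```bash
python3 -c "
from workcell import bot
print(bot.finish_job())"
```

```text
the job is handed in; nothing more can be done
None
```

The job is handed in: I pushed the lever over so the catch stands, and both bearings were rolled up to the stop and stayed held behind the catch when I backed off, with the arm clear and the other things left where they were.

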